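# Clear the fit-up plate, then wedge the hinged flap off its rests

## Task

With the wooden scraper block, wipe the three steel chips off the front of the base plate (no fingers on the chips), and stand or lay the scraper on the table, clear of the plate. Then pick up the steel wedge, set it on the cleared plate and push it, thin end first, between the rest bars and under the free edge of the hinged flap until the flap just lifts off the bars, its edge about 5 mm up. Finish there with the fingers still gripping the wedge, which lies flat on the plate and alone carries the flap; never lift the flap with the fingers, and leave the other things on the table where they are.

Things in the scene. Friction and masses are not known exactly. Their poses are not given: they have to be found in the camera images.
- base: Fixture: steel base plate fixed to the table, 320 x 120 x 12 mm, with a hinged flap. Origin on the table straight below the middle of the shut flap's free edge; own x runs along the plate from that edge to the hinge, own y across. The plate reaches from x = -170 to +150 mm, y = -60 to +60 mm; its open front part (x below 0) holds the chips. Hinge lugs at x = 130 mm, 42 mm high.
- flap (a joint): Angle (rad) of the dark steel flap: 0 = lying on its rest bars, growing as the free edge lifts (1.3 mm per 0.01 rad). Hinge axis along y at x = 130, z = 25 mm of the base. Flap 130 mm from hinge to free edge, 70 mm wide, 10 mm thick, with a tube stub (42 mm across, 40 mm high) on top, 65 mm behind the edge; about 0.8 kg, held down by weight only.
- flap_edge (a point): Middle of the lower edge of the flap's free end: when shut, x = 0, y = 0 of the base, 20 mm above the table, 8 mm above the plate. Under the flap two rest bars, 8 mm high (x = 7 to 57 mm, y = 25 to 35 mm on either side), leave a 50 mm wide lane, open to the front.
- wedge_grip (a point): Centre (20 mm up) of the loose steel wedge's grip block, 40 mm long (x), 28 wide (y), 40 high, at the thick end. Own x points to the thin end. From the block's front face (x = 20 mm) a ramp 96 mm long, 28 mm wide falls from 19 to 3 mm thick (1 in 6); tip 116 mm ahead of this point. Underside all flat. About 0.4 kg; starts flat on the table.
- wedge_tip (a point): Middle of the wedge's thin end, on its underside; the end face is 3 mm thick.
- scraper_grip (a point): Centre of the grip rib of the loose wooden scraper block, 45 mm above its underside. Foot 90 mm long (own x), 28 thick (own y), 30 high; on it the rib, 70 long, 20 thick, 30 high; 60 mm high in all, about 0.15 kg. Starts upright on the table; its long faces (facing own +y and -y) wipe.
- chip0_center (a point): Centre (4 mm up) of a loose dark steel chip, a five-sided flat offcut about 15 x 14 x 8 mm, 12 g, starting flat on the front part of the base plate.
- chip1_center (a point): Centre (4 mm up) of a loose dark steel chip, a five-sided flat offcut about 15 x 14 x 8 mm, 12 g, starting flat on the front part of the base plate.
- chip2_center (a point): Centre (4 mm up) of a loose dark steel chip, a five-sided flat offcut about 15 x 14 x 8 mm, 12 g, starting flat on the front part of the base plate.
- hammer: Bystander: hammer lying on the table, 220 mm long; origin at its underside. Leave it.
- tube: Bystander: upright steel tube offcut, 48 mm across, 45 mm high; origin at the centre of its underside. Leave it.
- bar: Bystander: dark steel square bar, 150 x 20 x 20 mm; origin at the centre of its underside. Leave it.
- magnet: Bystander: grey three-cornered welding magnet, about 80 x 80 x 18 mm; origin at its underside. Leave it.
- pliers: Bystander: steel pliers, 150 mm long, 18 mm thick, lying; origin at the underside near the joint. Leave it.
- can: Bystander: plain aluminium can, 56 mm across, 130 mm high; origin at the centre of its underside. Leave it.
- offcut: Bystander: dark steel plate offcut, 60 x 45 x 10 mm; origin at the centre of its underside. Leave it.
Things that resemble listed ones, but are neither listed nor needed, are in the scene too. Leave any orange look-alike of the part that bears wedge_grip alone.

How it is judged:
By the outcome, as a careful person would: the job done as asked, in the order asked, and still so for the second after the job is handed in, while the arm keeps its last pose, push and grip.
It also fails if it takes over 67 s, if anything falls off the work surface, if the arm or the gripper's body presses on something with over 40 N, if the wrist force passes 120 N, or if a joint passes its speed limit or range.

## Robot

A 6-joint arm with a two-finger parallel gripper is mounted at the origin on the work surface. World frame = base frame: x ahead of the robot, y to its left, z up, the work surface at z = 0. Lengths are in m, angles in degrees, forces in N, time in s.
With the tool pointing down it reaches from about 0.325 to 0.875 m from the base axis. Payload 4.4 kg.
Tool frame: the origin (TCP) lies at the very end of the fingers, on their centre line; the grasp point (between the pads) lies 19 mm behind it; x points along the fingers, y is the direction in which the jaws open and shut, and the axes are right-handed (so a half turn about x gives the same grasp; the last joint's range is limited). The gripper opens to 85 mm and grips with 20 to 120 N. Pads are 22 mm wide; open, the fingers measure 114 mm over their backs; the gripper's body (76 mm by 85 mm) begins 54 mm behind the grasp point. The pads swing forward as they close: fully open they stand 13 mm farther back than shut.
Start: joints at [-72.508, 11.837, 88.321, -0, 79.842, -8.623], TCP at [0.253, -0.516, 0.231] pointing down, gripper open.
Joint ranges: [-156.59, 156.59], [-49.26, 127.26], [12.9, 141.05], [-63.56, 243.56], [4.71, 150.69], [-161.64, 161.64]. Speed limits (degrees/s): [159.86, 159.86, 180, 180, 180, 180].

## Interface

Orientations are given as a 3x3 rotation matrix whose columns are the frame's x, y, z axes.
In Python, from plant import robot gives the robot as it stands.
- The arm moves only by the shell command python3 -m crank 'ROWS' [FORCE]. ROWS is JSON, one flat list of numbers, 7 for each row, row after row: the shift along the world's x, y, z each as a share of 0.25 m, from -1 to 1, then the turn, a rotation vector about the world's x, y, z each as a share of 180 degrees, from -1 to 1, then the closure, from 0 (fully open) to 1 (shut). In form: [x, y, z, ax, ay, az, jaw, x, y, z, ax, ay, az, jaw, ...]. A call has 1 to 10 rows; each row is the pose to reach, as a shift and turn from the pose commanded when the call began, turning the shorter way round; what a row does not reach only later rows make up. A row lasts 1/10 s, in which the tool goes at most 50 mm and 8.59 degrees, less where a joint would pass 70% of its speed; a pose out of reach is approached as far as the arm can. A call with a number of a shift or a turn outside -1 to 1 is refused whole. A call with a gripper value outside its range is refused whole. The fingers move at their own pace and stop on an object; FORCE is the grip in N (left out, the last holds). Time passes only in rows, so rows that repeat a pose let the fingers close. It gives the time, the measured TCP pose, the force and the opening at its end, in the units of the state.
- robot.observe(): the state, without advancing time (a new reading comes with each control period).
- robot.read_camera(name): name is "side" or "top" or "wrist"; returns (picture, depth): 420x560x3 uint8, red, green, blue; 420x560 float32, m along the optical axis (not along the pixel's ray), 0 where there is no reading.
- robot.get_calibration(name): a dict with "fx", "fy", "cx", "cy" (pixels), "distortion" ([k1, k2, p1, p2, k3] as OpenCV has them; the pictures are not rectified), "xyz" and "attitude" of the camera in the world; the wrist camera has in their place "T_tool_cam" (4x4, takes a point from camera to tool coordinates, whose origin is the TCP and whose axes are the tool frame's). Camera axes: x right, y down, z forward; pixel columns grow to the right and rows downward; lengths in m; the calibration is good to about 2 mm. A picture is of the moment at which its call begins: read the wrist's pose just before it. get_calibration takes no time and is no camera call.
- robot.finish_job(): hands the job in, once; it reports no verdict.
The state is a dict: "time_s": time; "qpos": joint angles; "joint_vel": joint speeds; "tau": joint torques, N m; "tcp_pos": TCP position; "tool_rot": TCP orientation; "wrist_force": force on the tool from outside, world axes, zero at the start; "moment": the same for the moment, N m; "gripper_width": opening from 0.0 (shut) to 1.0 (fully open).
Only numpy, scipy, OpenCV 4.12 (cv2) and the standard library are available. Lean on these libraries where they do the work, as an engineer would, in place of code of your own. Each camera call takes 0.05 s, during which the arm holds its last target. There are 200 camera calls.

## Working session

There is one attempt and no reset: what is moved stays moved. The work goes in short steps, Python scripts to look and compute and a shell command to move; the robot and the scene stay as the last step left them, time stands still between calls to the robot, and variables do not carry over. Pictures are saved under pics/ and viewed, about 8 in all and at most 12, crops included, and the job is handed in when it is done.

```bash
ls; mkdir -p pics; cat > h.py <<'E'
import numpy as np, cv2
from plant import robot
def snap(n):
    s=robot.observe(); im,d=robot.read_camera(n); c=robot.get_calibration(n)
    if 'xyz' in c:
        R=np.array(c['attitude']);t=np.array(c['xyz'])
    else:
        T=np.array(c['T_tool_cam']);Rt=np.array(s['tool_rot']);R=Rt@T[:3,:3];t=Rt@T[:3,3]+np.array(s['tcp_pos'])
    return im,d,c,R,t
def cloud(d,c,R,t):
    H,W=d.shape;u,v=np.meshgrid(np.arange(W),np.arange(H))
    K=np.array([[c['fx'],0,c['cx']],[0,c['fy'],c['cy']],[0,0,1.]])
    p=cv2.undistortPoints(np.stack([u,v],-1).reshape(-1,1,2).astype(float),K,np.array(c['distortion'])).reshape(H,W,2)
    P=np.dstack([p,np.ones((H,W))])
    return (P*d[...,None])@R.T+t, P@R.T   # points, ray dirs
def onplane(ray,t,z): return t+ray*((z-t[2])/ray[...,2])[...,None]
def save(im,n): cv2.imwrite('pics/'+n,im[...,::-1])
E
python3 - <<'E'
from h import *
for n in('top','side'):
    im,d,c,R,t=snap(n);print(n,c['xyz'],R.round(3).tolist(),c['fx']);save(im,n+'0.png');np.savez(n+'0.npz',im=im,d=d,R=R,t=t)
o=robot.observe();print(o)
E
```

```text
pics
top [0.39050302 0.01237183 1.32765295] [[0.016, -0.993, 0.117], [-1.0, -0.018, -0.018], [0.02, -0.116, -0.993]] 490.56622525394204
side [-0.20302491  0.65179222  1.05098563] [[-0.653, -0.542, 0.529], [-0.758, 0.46, -0.463], [0.008, -0.703, -0.711]] 485.92428167490556
{'time_s': 0.1, 'qpos': array([-7.25080104e+01,  1.18812472e+01,  8.83990073e+01,  9.18394215e-04,
        7.98439890e+01, -8.62183014e+00]), 'joint_vel': array([-0.02022723, -0.0072862 , -0.25445511, -0.00885864, -0.04125411,
       -0.0452255 ]), 'tau': array([-6.47779234e-04, -3.84093869e+01, -2.92550504e+01, -3.18740695e-04,
        4.79821480e-03,  5.32192274e-06]), 'tcp_pos': array([ 0.2528773 , -0.5156128 ,  0.23020346]), 'tool_rot': array([[-6.36730188e-04,  4.40152526e-01, -8.97922796e-01],
       [ 2.07292773e-03, -8.97920468e-01, -4.40152855e-01],
       [-9.99997649e-01, -2.14158767e-03, -3.40671307e-04]]), 'wrist_force': array([ 0.62298234, -0.84573084, -0.0084843 ]), 'moment': array([-0.02547631,  0.05014548, -0.04361975]), 'gripper_width': 0.9995693737175296}
```

```bash
sleep 1; ls pics
```

```text
side0.png
top0.png
```

View pics/top0.png

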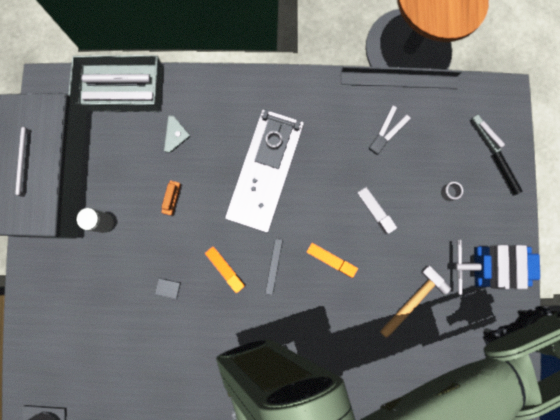

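View pics/side0.png

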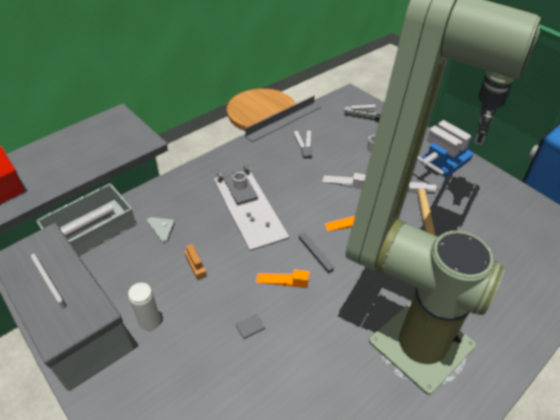

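Top view: plate with chips at (255,181), (253,189), (262,205) and its hinge end at the top. Scraper is at (171,198) and the grey wedge at (377,210) with its block at about (388,226). The two orange pieces are look-alikes.

```bash
cat > m.py <<'E'
from h import *
def meas(f,name):
    z=np.load(f);im,d,R,t=z['im'],z['d'],z['R'],z['t'];c=robot.get_calibration(name)
    return im,d,R,t,*cloud(d,c,R,t)
E
python3 - <<'E'
from m import *
im,d,R,t,P,ray=meas('top0.npz','top')
hsv=cv2.cvtColor(im,cv2.COLOR_RGB2HSV)
def box(m,roi,z,nm,n=1):
    x0,y0,x1,y1=roi;k=np.zeros_like(m);k[y0:y1,x0:x1]=m[y0:y1,x0:x1]
    nl,lab,st,ce=cv2.connectedComponentsWithStats(k.astype(np.uint8))
    for i in (np.argsort(-st[1:,4])[:n]+1):
        q=onplane(ray,t,z)[lab==i][:,:2].astype(np.float32)
        r=cv2.minAreaRect(q*1000);print(nm,st[i,4],'px',ce[i].round(1),'rect',np.round(r[0],1),np.round(r[1],1),round(r[2],1),'mean',(q.mean(0)*1000).round(1),'corners',cv2.boxPoints(r).round(0).tolist(), 'z',np.median(P[lab==i][:,2]).round(4))
V=hsv[...,2];S=hsv[...,1]
box(V>170,(215,95,310,240),.012,'plate')
box(V>130,(345,175,405,245),.01,'wedge')
box((S>130)&(V>60),(150,170,190,225),.03,'scraper')
box(V<140,(243,172,272,215),.016,'chip',4)
# wedge block from height
for roi,nm in(((350,180,405,240),'wedgeblock'),((155,175,185,220),'scraperrib')):
    x0,y0,x1,y1=roi;Q=P[y0:y1,x0:x1].reshape(-1,3);Q=Q[Q[:,2]>(.03 if nm=='wedgeblock' else .048)]
    if len(Q): r=cv2.minAreaRect((Q[:,:2]*1000).astype(np.float32));print(nm,len(Q),(Q.mean(0)*1000).round(1),r)
save(cv2.resize(im[100:240,150:410],None,fx=3,fy=3,interpolation=cv2.INTER_CUBIC),'topcrop.png')
E
```

```text
plate 3706 px [260.  183.3] rect [636.3  31. ] [122.6 319.7] 72.7 mean [598.9  42.1] corners [[465.0, 20.0], [771.0, -75.0], [807.0, 42.0], [502.0, 137.0]] z 0.0118
wedge 669 px [376.8 209.8] rect [ 531.3 -276.2] [146.8  39.8] 38.5 mean [ 531.9 -277. ] corners [[461.0, -306.0], [486.0, -337.0], [601.0, -246.0], [576.0, -215.0]] z 0.0113
scraper 394 px [170.2 197.4] rect [552.7 281.3] [33.3 88.4] 77.0 mean [552.9 281.1] corners [[506.0, 275.0], [592.0, 255.0], [599.0, 288.0], [513.0, 307.0]] z 0.0551
chip 1 px [255. 181.] rect [603.6  55.8] [0. 0.] 0.0 mean [603.6  55.8] corners [[604.0, 56.0], [604.0, 56.0], [604.0, 56.0], [604.0, 56.0]] z 0.0212
wedgeblock 160 [ 482.7 -274.7  144.4] ((434.72125244140625, -155.4804229736328), (39.55474090576172, 344.8971252441406), 21.30085563659668)
scraperrib 237 [547.9 274.7  85. ] ((464.3668212890625, 165.94017028808594), (333.7289733886719, 69.14738464355469), 52.607391357421875)
```

View pics/topcrop.png

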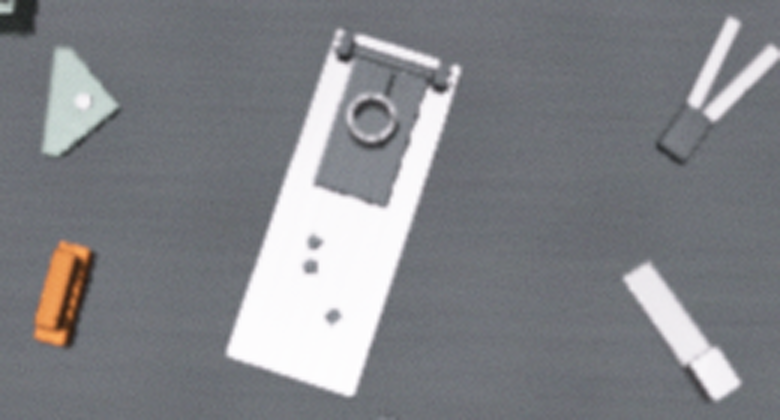

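Flap and chips are visible in the crop: chips at (315,242), (310,267), (333,316); the wedge block is at (714,374) with its thin end at (637,270); the scraper lies nearly parallel to the plate. I'll move to above the scraper and compute the chip positions in the plate frame.

```bash
for i in 1 2 3 4; do :; done
python3 -m crank '[0.3,0.8,0,0,0,0.196,0, 0.3,0.8,0,0,0,0.196,0, 0.3,0.8,0,0,0,0.196,0, 0.3,0.8,0,0,0,0.196,0, 0.3,0.8,0,0,0,0.196,0]'
python3 -m crank '[0.3,0.8,0,0,0,0.196,0, 0.3,0.8,0,0,0,0.196,0, 0.3,0.8,0,0,0,0.196,0, 0.3,0.8,0,0,0,0.196,0, 0.3,0.8,0,0,0,0.196,0]'
python3 -m crank '[0.3,0.8,0,0,0,0.196,0, 0.3,0.8,0,0,0,0.196,0, 0.3,0.8,0,0,0,0.196,0, 0.3,0.8,0,0,0,0.196,0, 0.3,0.8,0,0,0,0.196,0]'
python3 -m crank '[0.3,0.75,0,0,0,0.196,0, 0.3,0.75,0,0,0,0.196,0, 0.3,0.75,0,0,0,0.196,0, 0.3,0.75,0,0,0,0.196,0, 0.3,0.75,0,0,0,0.196,0, 0.3,0.75,0,0,0,0.196,0]'
python3 - <<'E'
from m import *
im,d,R,t,P,ray=meas('top0.npz','top')
o=np.array([.6458,.0280]);a=np.radians(-17.27);u=np.array([np.cos(a),np.sin(a)]);v=np.array([-u[1],u[0]])
Q=onplane(ray,t,.018)
for x,y in((255,180.7),(253.3,189),(261,205.3)):
    p=Q[int(round(y)),int(round(x)),:2];print(p.round(4),'base',((p-o)@u).round(4),((p-o)@v).round(4))
Q=onplane(ray,t,.04);print('wedge block top',Q[225,388]);print('tip',onplane(ray,t,.003)[190,362])
im,d,c,R,t=snap('wrist');save(im,'w1.png');np.savez('w1.npz',im=im,d=d,R=R,t=t);print(t,R.round(2).tolist())
E
```

```text
time_s: 0.6
tcp_pos: [0.3286, -0.3118, 0.2305]
tool_rot: [[-0.0, 0.881, -0.473], [0.003, -0.473, -0.881], [-1.0, -0.002, -0.002]]
wrist_force: [-0.0, -1.1, 0.4]
gripper_width: 1.001
time_s: 1.1
tcp_pos: [0.4037, -0.1127, 0.2311]
tool_rot: [[0.0, 0.992, 0.123], [0.001, 0.123, -0.992], [-1.0, 0.0, -0.001]]
wrist_force: [0.4, -0.7, 0.2]
gripper_width: 0.998
time_s: 1.6
tcp_pos: [0.4791, 0.0873, 0.2311]
tool_rot: [[0.0, 0.74, 0.673], [0.001, 0.673, -0.74], [-1.0, 0.001, -0.001]]
wrist_force: [0.9, -0.0, 0.5]
gripper_width: 0.998
time_s: 2.2
tcp_pos: [0.5531, 0.2711, 0.23]
tool_rot: [[-0.002, 0.222, 0.975], [-0.002, 0.975, -0.222], [-1.0, -0.002, -0.001]]
wrist_force: [0.2, -0.5, 0.9]
gripper_width: 1.002
[0.6033 0.0557] base -0.0488 0.0138
[0.5813 0.0606] base -0.0712 0.012
[0.5383 0.0381] base -0.1056 -0.0222
wedge block top [ 0.48853828 -0.30051628  0.04      ]
tip [ 0.58659351 -0.23783123  0.003     ]
[0.4837825  0.28698452 0.37214328] [[0.22, 0.94, 0.28], [0.98, -0.21, -0.06], [-0.0, 0.28, -0.96]]
```

```bash
ls pics
```

```text
side0.png
top0.png
topcrop.png
w1.png
```

View pics/w1.png

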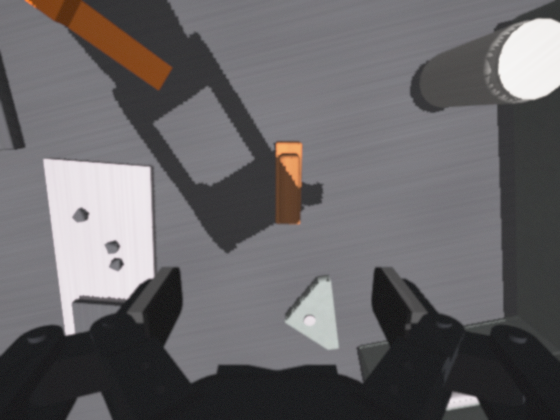

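Wrist view: scraper at about (288,182), its rib running up to the top edge at about (288,155); chips at (80,215), (111,247), (116,265); plate front corners at (45,160) and (152,167).

```bash
python3 - <<'E'
from m import *
im,d,R,t,P,ray=meas('w1.npz','wrist')
q=P[135:230,265:310].reshape(-1,3)
for lo,hi in((.045,.08),(.018,.036)):
    s=q[(q[:,2]>lo)&(q[:,2]<hi)];r=cv2.minAreaRect((s[:,:2]*1000).astype(np.float32));print(len(s),s.mean(0),r,np.percentile(s[:,2],[5,50,95]))
hsv=cv2.cvtColor(im,cv2.COLOR_RGB2HSV);m=np.zeros(im.shape[:2],bool);m[130:235,260:315]=(hsv[...,1]>120)[130:235,260:315]
print('mask',cv2.minAreaRect((onplane(ray,t,.03)[m][:,:2]*1000).astype(np.float32)),'image cen',cv2.minAreaRect(np.argwhere(m)[:,::-1].astype(np.float32)))
A=onplane(ray,t,.012);C=onplane(ray,t,.018)
f1,f2=A[160,45,:2],A[167,152,:2];print('front corners',f1,f2,'table z',np.median(P[100:130,260:300,2]),'plate z',np.median(P[180:240,130:145,2]))
v=f1-f2;v/=np.linalg.norm(v);print('base y ang',np.degrees(np.arctan2(*v[::-1])))
o=np.array([.6458,.0280]);a=np.radians(-17.27);u=np.array([np.cos(a),np.sin(a)]);v=np.array([-u[1],u[0]])
for x,y in((116,265),(111,247),(80,215)):
    p=C[y,x,:2];print(p.round(4),'base',((p-o)@u).round(4),((p-o)@v).round(4))
for p in(f1,f2): print('corner base',((p-o)@u).round(4),((p-o)@v).round(4))
E
```

```text
1399 [0.55338959 0.28319304 0.05906612] ((555.3140258789062, 283.1129150390625), (19.81041145324707, 69.39019012451172), 77.34497833251953) [0.05675213 0.05932499 0.06065367]
741 [0.54221367 0.28349225 0.02899137] ((555.669189453125, 283.00146484375), (28.055561065673828, 89.99340057373047), 77.15725708007812) [0.02682299 0.02928406 0.03070814]
mask ((554.533447265625, 283.5008239746094), (27.531051635742188, 88.9011001586914), 78.02873992919922) image cen ((287.9999694824219, 182.49996948242188), (80.99998474121094, 25.999996185302734), 90.0)
front corners [0.47168417 0.02458965] [0.50573949 0.13883205] table z -0.00046834406295326314 plate z 0.011418368111056787
base y ang -106.59915927944195
[0.6082 0.06  ] base -0.0454 0.0194
[0.5848 0.0627] base -0.0685 0.015
[0.5395 0.0421] base -0.1057 -0.0181
corner base -0.1653 -0.0549
corner base -0.1666 0.0643
```

```bash
python3 -m crank '[0.01,0.048,-0.2,0,0,0,0, 0.01,0.048,-0.4,0,0,0,0, 0.01,0.048,-0.6,0,0,0,0, 0.01,0.048,-0.7,0,0,0,0, 0.01,0.048,-0.78,0,0,0,0, 0.01,0.048,-0.78,0,0,0,0, 0.01,0.048,-0.78,0,0,0,1, 0.01,0.048,-0.78,0,0,0,1, 0.01,0.048,-0.78,0,0,0,1, 0.01,0.048,-0.78,0,0,0,1]' 50
python3 -m crank '[0,0,0,0,0,0,1,0,0,0,0,0,0,1,0,0,0,0,0,0,1]'
```

```text
time_s: 3.25
tcp_pos: [0.5567, 0.2835, 0.038]
tool_rot: [[0.003, 0.221, 0.975], [0.001, 0.975, -0.221], [-1.0, 0.001, 0.002]]
wrist_force: [0.4, 0.1, -0.1]
gripper_width: 0.331
time_s: 3.55
tcp_pos: [0.5565, 0.2835, 0.0377]
tool_rot: [[0.002, 0.221, 0.975], [0.0, 0.975, -0.221], [-1.0, 0.001, 0.002]]
wrist_force: [-1.0, -1.2, 5.8]
gripper_width: 0.221
```

```bash
python3 -m crank '[0,0,0.1,0,0,0,1, 0,0,0.2,0,0,0,1, 0.02,-0.15,0.2,0,0,-0.01,1, 0.06,-0.33,0.2,0,0,-0.02,1, 0.09,-0.5,0.2,0,0,-0.025,1, 0.115,-0.65,0.2,0,0,-0.025,1, 0.131,-0.734,0.2,0,0,-0.025,1, 0.131,-0.734,0.13,0,0,-0.025,1, 0.131,-0.734,0.08,0,0,-0.025,1, 0.131,-0.734,0.052,0,0,-0.025,1]'
python3 -m crank '[0,0,0,0,0,0,1,0,0,0,0,0,0,1]'
python3 - <<'E'
from h import *
im,d,c,R,t=snap('side');save(cv2.resize(im[120:300,140:340],None,fx=4,fy=3),'s2.png')
im,d,c,R,t=snap('wrist');save(im,'w2.png')
E
```

```text
time_s: 4.55
tcp_pos: [0.5862, 0.0993, 0.0494]
tool_rot: [[-0.006, 0.296, 0.955], [-0.001, 0.955, -0.296], [-1.0, -0.003, -0.005]]
wrist_force: [-17.1, -4.0, 41.4]
gripper_width: 0.22
time_s: 4.75
tcp_pos: [0.5875, 0.1, 0.0495]
tool_rot: [[-0.002, 0.295, 0.955], [-0.001, 0.955, -0.295], [-1.0, -0.002, -0.001]]
wrist_force: [-2.5, -1.2, 4.8]
gripper_width: 0.22
```

```bash
python3 -c "
import cv2,numpy as np
a=cv2.resize(cv2.imread('pics/s2.png'),(400,300));b=cv2.resize(cv2.imread('pics/w2.png'),(400,300));cv2.imwrite('pics/c2.png',np.hstack([a,b]))"
```

```text
(no output)
```

View pics/c2.png

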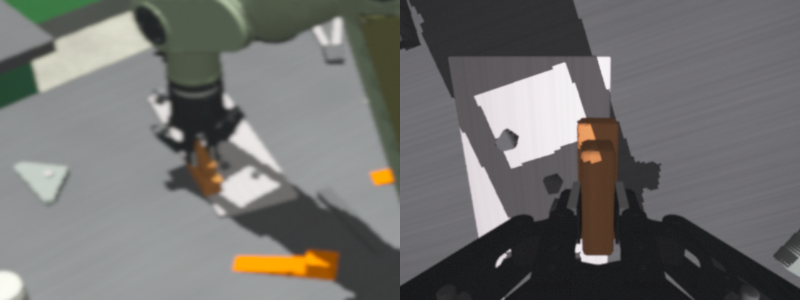

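Side and wrist views: the scraper stands on the plate's +y edge, chips lie at (507,140) and (553,183), and the third is hidden by the finger. Wiping across to −y now.

```bash
python3 -m crank '[-0.01,-0.033,0,0,0,0,1, -0.021,-0.067,0,0,0,0,1, -0.031,-0.1,0,0,0,0,1, -0.042,-0.134,0,0,0,0,1, -0.052,-0.168,0,0,0,0,1, -0.062,-0.2,0,0,0,0,1, -0.073,-0.234,0,0,0,0,1, -0.083,-0.268,0,0,0,0,1, -0.094,-0.3,0,0,0,0,1, -0.104,-0.334,0,0,0,0,1]'
python3 -m crank '[-0.01,-0.033,0,0,0,0,1, -0.021,-0.067,0,0,0,0,1, -0.031,-0.1,0,0,0,0,1, -0.042,-0.134,0.001,0,0,0,1, -0.042,-0.134,0.001,0,0,0,1]'
python3 - <<'E'
from h import *
im,d,c,R,t=snap('wrist');save(im,'w3.png')
E
```

```text
time_s: 5.85
tcp_pos: [0.5622, 0.0156, 0.0494]
tool_rot: [[0.0, 0.297, 0.955], [0.0, 0.955, -0.297], [-1.0, 0.0, 0.0]]
wrist_force: [1.0, 2.7, 3.6]
gripper_width: 0.225
time_s: 6.35
tcp_pos: [0.5542, -0.0198, 0.0522]
tool_rot: [[0.005, 0.297, 0.955], [-0.003, 0.955, -0.297], [-1.0, -0.002, 0.006]]
wrist_force: [1.0, -0.3, 10.8]
gripper_width: 0.222
```

```bash
ls pics
```

```text
c2.png
s2.png
side0.png
top0.png
topcrop.png
w1.png
w2.png
w3.png
```

View pics/w3.png

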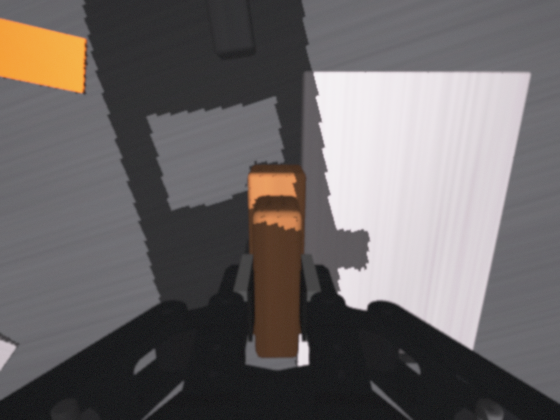

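Wrist view: the plate's visible front is clear and the scraper stands at the −y edge (275,170 to 300,350). It reads about 3 mm high, so a chip may be caught at the edge. I'll push a little further, lift and look.

```bash
python3 -m crank '[-0.01,-0.033,0,0,0,0,1, -0.021,-0.067,0,0,0,0,1, -0.031,-0.1,0,0,0,0,1, -0.031,-0.1,0,0,0,0,1, -0.031,-0.1,0.12,0,0,0,1, -0.031,-0.1,0.3,0,0,0,1, -0.031,0,0.5,0,0,0,1, -0.031,0.2,0.6,0,0,0,1, -0.031,0.4,0.6,0,0,0,1, -0.031,0.4,0.6,0,0,0,1]'
python3 -m crank '[0,0.2,0,0,0,0,1, 0,0.4,0,0,0,0,1, 0,0.6,0,0,0,0,1, 0,0.8,0,0,0,0,1, 0,0.8,0,0,0,0,1]'
python3 - <<'E'
from h import *
im,d,c,R,t=snap('wrist');save(im,'w4.png');np.savez('w4.npz',im=im,d=d,R=R,t=t)
im,d,c,R,t=snap('top');np.savez('top4.npz',im=im,d=d,R=R,t=t);save(cv2.resize(im[90:260,130:410],None,fx=2,fy=2),'t4.png')
a=cv2.imread('pics/w4.png')[:340,:400];b=cv2.imread('pics/t4.png')[:, 60:460];cv2.imwrite('pics/c4.png',np.hstack([a,b]))
E
```

```text
time_s: 7.4
tcp_pos: [0.5439, 0.0871, 0.2007]
tool_rot: [[0.002, 0.292, 0.956], [0.002, 0.956, -0.292], [-1.0, 0.003, 0.001]]
wrist_force: [-0.9, -0.2, -2.3]
gripper_width: 0.221
time_s: 7.9
tcp_pos: [0.5423, 0.288, 0.1978]
tool_rot: [[-0.003, 0.29, 0.957], [0.002, 0.957, -0.29], [-1.0, 0.001, -0.003]]
wrist_force: [0.3, -1.1, -0.8]
gripper_width: 0.224
```

```bash
ls pics|wc -l
```

```text
11
```

View pics/c4.png

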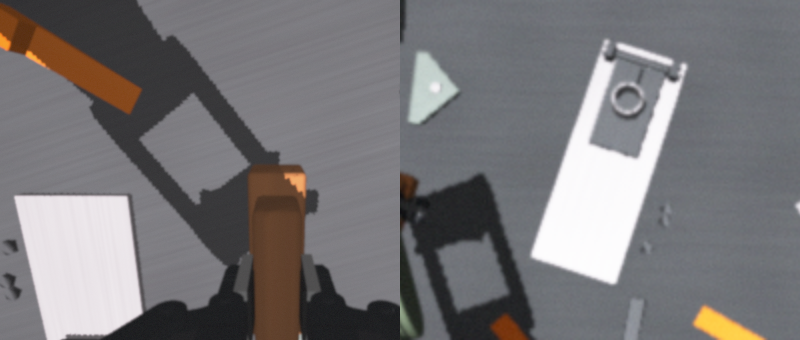

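Chips all lie on the table beside the plate's −y edge (top crop about (665,210), (667,220), (645,248)), and the plate front is clear. Setting the scraper down where it came from.

```bash
python3 -m crank '[0.05,-0.02,-0.2,0,0,0,1, 0.05,-0.02,-0.4,0,0,0,1, 0.05,-0.02,-0.55,0,0,0,1, 0.05,-0.02,-0.6,0,0,0,1, 0.05,-0.02,-0.62,0,0,0,1, 0.05,-0.02,-0.635,0,0,0,1, 0.05,-0.02,-0.64,0,0,0,1, 0.05,-0.02,-0.64,0,0,0,1]'
python3 -m crank '[0,0,0,0,0,0,0, 0,0,0,0,0,0,0, 0,0,0,0,0,0,0, 0,0,0,0,0,0,0, 0,0,0,0,0,0,0, 0,0,0,0,0,0,0, 0,0,0.1,0,0,0,0, 0,0,0.3,0,0,0,0, 0,0,0.5,0,0,0,0, 0,0,0.7,0,0,0,0]'
```

```text
time_s: 8.8
tcp_pos: [0.5583, 0.2782, 0.0418]
tool_rot: [[0.004, 0.297, 0.955], [0.001, 0.955, -0.297], [-1.0, 0.002, 0.003]]
wrist_force: [0.1, -0.3, -1.4]
gripper_width: 0.222
time_s: 9.8
tcp_pos: [0.5561, 0.2776, 0.216]
tool_rot: [[-0.001, 0.297, 0.955], [-0.0, 0.955, -0.297], [-1.0, -0.001, -0.001]]
wrist_force: [1.3, 0.6, 0.1]
gripper_width: 1.001
```

```bash
python3 -m crank '[-0.088,-0.77,0,0,0,-0.233,0,-0.088,-0.77,0,0,0,-0.233,0,-0.088,-0.77,0,0,0,-0.233,0,-0.088,-0.77,0,0,0,-0.233,0,-0.088,-0.77,0,0,0,-0.233,0]'
python3 -m crank '[-0.088,-0.77,0,0,0,-0.233,0,-0.088,-0.77,0,0,0,-0.233,0,-0.088,-0.77,0,0,0,-0.233,0,-0.088,-0.77,0,0,0,-0.233,0,-0.088,-0.77,0,0,0,-0.233,0]'
python3 -m crank '[-0.088,-0.77,0,0,0,-0.233,0,-0.088,-0.77,0,0,0,-0.233,0,-0.088,-0.77,0,0,0,-0.233,0,-0.088,-0.77,0,0,0,-0.233,0,-0.088,-0.77,0,0,0,-0.233,0,-0.088,-0.77,0,0,0,-0.233,0]'
python3 - <<'E'
from h import *
im,d,c,R,t=snap('wrist');save(im,'w5.png');np.savez('w5.npz',im=im,d=d,R=R,t=t)
P,ray=cloud(d,c,R,t);hsv=cv2.cvtColor(im,cv2.COLOR_RGB2HSV)
tc=robot.observe()['tcp_pos'];near=np.hypot(P[...,0]-.53,P[...,1]+.276)<.12
for lo,hi in((.035,.046),(.022,.06),(.002,.022)):
    m=near&(P[...,2]>lo)&(P[...,2]<hi)&(hsv[...,1]<60)&((hsv[...,2]>110))
    m=cv2.morphologyEx(m.astype(np.uint8),cv2.MORPH_OPEN,np.ones((3,3)))>0
    q=P[m]
    if len(q):print(lo,hi,len(q),q.mean(0).round(4),cv2.minAreaRect((q[:,:2]*1000).astype(np.float32)))
E
```

```text
time_s: 10.3
tcp_pos: [0.534, 0.0803, 0.2145]
tool_rot: [[-0.0, 0.865, 0.502], [-0.002, 0.502, -0.865], [-1.0, -0.002, 0.002]]
wrist_force: [-0.6, 0.6, 0.0]
gripper_width: 1.001
time_s: 10.8
tcp_pos: [0.512, -0.1126, 0.2147]
tool_rot: [[0.0, 0.979, -0.205], [-0.002, -0.205, -0.979], [-1.0, 0.001, 0.002]]
wrist_force: [-0.4, 0.7, -0.5]
gripper_width: 0.999
time_s: 11.4
tcp_pos: [0.49, -0.3012, 0.2142]
tool_rot: [[-0.0, 0.599, -0.801], [0.001, -0.801, -0.599], [-1.0, -0.001, -0.0]]
wrist_force: [0.1, 0.3, -0.6]
gripper_width: 0.995
0.035 0.046 106 [ 0.4975 -0.285   0.0394] ((497.630126953125, -285.76806640625), (11.435604095458984, 9.985334396362305), 36.485599517822266)
0.022 0.06 106 [ 0.4975 -0.285   0.0394] ((497.630126953125, -285.76806640625), (11.435604095458984, 9.985334396362305), 36.485599517822266)
0.002 0.022 2534 [ 0.5502 -0.2612  0.0103] ((549.5087890625, -261.627685546875), (95.28694915771484, 28.03006362915039), 33.57585525512695)
```

```bash
ls pics|wc -l
```

```text
12
```

View pics/w5.png

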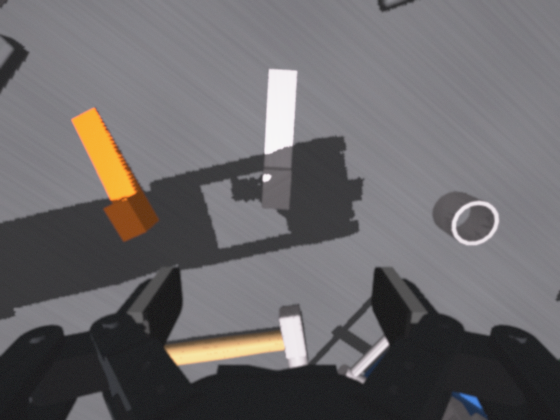

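Wrist view: the grey wedge's block at about (277,190), its thin end at (283,72). The ramp fit gives the grip at about (0.493,−0.299), yaw 33.6°.

```bash
python3 -m crank '[0.012,0.008,-0.2,0,0,-0.018,0, 0.012,0.008,-0.4,0,0,-0.018,0, 0.012,0.008,-0.6,0,0,-0.018,0, 0.012,0.008,-0.74,0,0,-0.018,0, 0.012,0.008,-0.8,0,0,-0.018,0, 0.012,0.008,-0.82,0,0,-0.018,0, 0.012,0.008,-0.82,0,0,-0.018,1, 0.012,0.008,-0.82,0,0,-0.018,1, 0.012,0.008,-0.82,0,0,-0.018,1, 0.012,0.008,-0.82,0,0,-0.018,1]' 80
python3 -m crank '[0,0,0,0,0,0,1,0,0,0,0,0,0,1,0,0,0,0,0,0,1]'
```

```text
time_s: 12.45
tcp_pos: [0.4945, -0.2985, 0.0113]
tool_rot: [[0.002, 0.555, -0.832], [-0.001, -0.832, -0.555], [-1.0, 0.002, -0.001]]
wrist_force: [-2.2, 1.7, 2.2]
gripper_width: 0.334
time_s: 12.75
tcp_pos: [0.4948, -0.2988, 0.0115]
tool_rot: [[0.003, 0.555, -0.832], [-0.002, -0.832, -0.555], [-1.0, 0.003, -0.001]]
wrist_force: [-1.1, 1.2, 6.2]
gripper_width: 0.313
```

```bash
python3 -m crank '[0,0,0.15,0,0,0,1, 0,0,0.32,0,0,0,1, 0,0.15,0.34,0,0,-0.04,1, 0.02,0.3,0.34,0,0,-0.08,1, 0.03,0.45,0.34,0,0,-0.12,1, 0.05,0.6,0.34,0,0,-0.16,1, 0.05,0.75,0.34,0,0,-0.2,1, 0.05,0.75,0.34,0,0,-0.2,1]'
python3 -m crank '[0.02,0.2,0,0,0,-0.04,1, 0.05,0.4,0,0,0,-0.082,1, 0.05,0.6,0,0,0,-0.082,1, 0.05,0.726,0,0,0,-0.082,1, 0.05,0.726,0,0,0,-0.082,1, 0.05,0.726,0,0,0,-0.082,1]'
python3 - <<'E'
from h import *
im,d,c,R,t=snap('wrist');save(im,'w6.png');np.savez('w6.npz',im=im,d=d,R=R,t=t)
print(robot.observe()['tcp_pos'])
E
```

```text
time_s: 13.55
tcp_pos: [0.5039, -0.1053, 0.0932]
tool_rot: [[-0.004, -0.037, -0.999], [0.004, -0.999, 0.037], [-1.0, -0.003, 0.004]]
wrist_force: [-1.0, -0.1, -5.5]
gripper_width: 0.314
time_s: 14.15
tcp_pos: [0.518, 0.0714, 0.094]
tool_rot: [[-0.001, -0.291, -0.957], [-0.001, -0.957, 0.291], [-1.0, 0.001, 0.001]]
wrist_force: [-0.1, -0.2, -5.3]
gripper_width: 0.314
[0.51818913 0.07055477 0.09411324]
```

```bash
ls pics|wc -l
```

```text
13
```

View pics/w6.png

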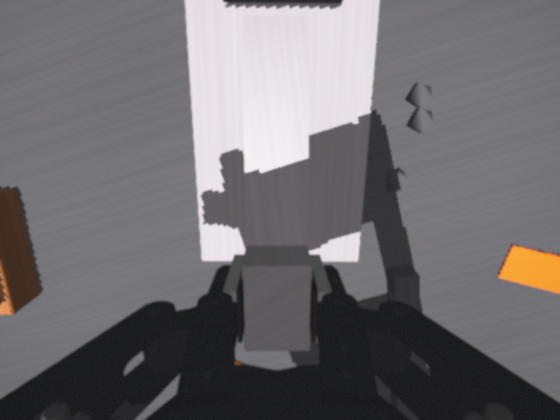

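Wrist view: plate edges run from (187,0) to (202,261) and (380,0) to (360,261), the flap's edge is at rows 0–6 between columns 225 and 343, and the chips are off the plate at (419,95), (419,120), (397,180). Wedge sides are low in contrast, so I'll use depth.

```bash
python3 - <<'E'
from m import *
im,d,R,t,P,ray=meas('w6.npz','wrist')
hsv=cv2.cvtColor(im,cv2.COLOR_RGB2HSV);g=im.mean(-1)
tc=np.array([.5181,.0709,.0941]);A=onplane(ray,t,.012)
# plate edges per row in the lit part
L=[];Rr=[]
for r in range(20,110,5):
    w=np.where(g[r,150:420]>150)[0]+150; L.append(A[r,w[0],:2]);Rr.append(A[r,w[-1],:2])
def line(p):
    vx,vy,x,y=cv2.fitLine(np.array(p,np.float32),cv2.DIST_HUBER,0,1e-4,1e-4).ravel();return np.array([vx,vy])*np.sign(vx),np.array([x,y])
dl,pl=line(L);dr,pr=line(Rr)
an=lambda q:np.degrees(np.arctan2(q[1],q[0]))
print('edge angles',an(dl),an(dr));u=dl+dr;u/=np.linalg.norm(u);v=np.array([-u[1],u[0]])
print('edge v l/r',pl@v,pr@v,'width',(pl-pr)@v,'mid v - tcp v',((pl+pr)/2-tc[:2])@v)
# front edge
f=[]
for c_ in (215,222,350):
    col=g[:,c_]; 
    r=np.where(hsv[200:300,c_,2]>100)[0]; f.append(A[200+r[-1],c_,:2]@u if len(r) else None)
print('front u - tcp u',[x and (x-tc[:2]@u)*1000 for x in f])
print('flap edge z,u-tcp', [(P[r,280,2].round(4), ((P[r,280,:2]-tc[:2])@u*1000).round(1)) for r in (1,3,5,7,9)])
E2=onplane(ray,t,.02);print('flap edge(lower)',[(r,((E2[r,280,:2]-tc[:2])@u*1000).round(1)) for r in (4,6,8)])
q=P[20:340,200:400].reshape(-1,3);x=(q[:,:2]-tc[:2])@u*1000;y=(q[:,:2]-tc[:2])@v*1000;z=q[:,2]*1000
for x0 in range(-10,120,10):
    s=(x>=x0)&(x<x0+10)&(z>60)&(abs(y)<40)
    if s.sum()>10: print(x0,s.sum(),y[s].min().round(1),y[s].max().round(1),np.median(z[s]).round(1),'x',x[s].max().round(1))
E
```

```text
edge angles -17.06013 -17.300325
edge v l/r 0.2782376 0.15962197 width 0.11861565 mid v - tcp v -0.00184219783784342
front u - tcp u [np.float64(-40.26996104328695), np.float64(-34.37062291069848), np.float64(-58.71388560968488)]
flap edge z,u-tcp [(np.float64(0.0223), np.float64(137.7)), (np.float64(0.0115), np.float64(139.8)), (np.float64(0.0111), np.float64(138.9)), (np.float64(0.0117), np.float64(137.6)), (np.float64(0.0106), np.float64(136.9))]
flap edge(lower) [(4, np.float64(136.8)), (6, np.float64(135.8)), (8, np.float64(134.7))]
-10 1766 -14.8 15.7 122.0 x -0.0
0 3513 -37.2 27.6 122.2 x 10.0
10 7989 -39.8 27.2 130.9 x 20.0
20 1401 -13.1 14.9 99.6 x 30.0
30 1424 -12.9 14.8 97.9 x 40.0
40 1466 -12.8 15.2 96.2 x 50.0
50 1493 -12.6 15.1 94.5 x 60.0
60 1545 -12.8 15.0 92.8 x 69.9
70 1825 -12.8 15.4 91.3 x 80.0
80 1640 -12.5 15.3 89.5 x 90.0
90 1670 -12.4 15.6 87.7 x 100.0
100 1706 -12.2 15.6 86.1 x 110.0
110 356 -12.1 15.5 85.0 x 112.3
```

```bash
python3 -m crank '[-0.003,-0.011,-0.08,0,0,-0.003,1, -0.003,-0.011,-0.16,0,0,-0.003,1, -0.003,-0.011,-0.22,0,0,-0.003,1, -0.003,-0.011,-0.25,0,0,-0.003,1, -0.003,-0.011,-0.265,0,0,-0.003,1, -0.003,-0.011,-0.275,0,0,-0.003,1, -0.003,-0.011,-0.279,0,0,-0.003,1, -0.003,-0.011,-0.279,0,0,-0.003,1]'
```

```text
time_s: 15.0
tcp_pos: [0.5184, 0.0683, 0.0254]
tool_rot: [[0.001, -0.303, -0.953], [-0.0, -0.953, 0.303], [-1.0, -0.0, -0.001]]
wrist_force: [-0.1, 0.1, -4.1]
gripper_width: 0.314
```

```bash
python3 -m crank '[0,0,-0.004,0,0,0,1, 0,0,-0.008,0,0,0,1, 0,0,-0.008,0,0,0,1]'
python3 -m crank '[0,0,-0.002,0,0,0,1, 0,0,-0.002,0,0,0,1]'
```

```text
time_s: 15.3
tcp_pos: [0.5184, 0.0685, 0.0236]
tool_rot: [[0.001, -0.303, -0.953], [-0.0, -0.953, 0.303], [-1.0, -0.0, -0.001]]
wrist_force: [-1.0, 0.0, 1.3]
gripper_width: 0.312
time_s: 15.5
tcp_pos: [0.5184, 0.0685, 0.0235]
tool_rot: [[0.001, -0.302, -0.953], [-0.0, -0.953, 0.302], [-1.0, -0.0, -0.001]]
wrist_force: [-3.0, -0.7, 6.5]
gripper_width: 0.309
```

```bash
python3 -m crank '[0.025,-0.008,0,0,0,0,1, 0.05,-0.0155,0,0,0,0,1, 0.075,-0.023,0,0,0,0,1, 0.1,-0.031,0,0,0,0,1, 0.125,-0.0386,0,0,0,0,1, 0.15,-0.0464,0,0,0,0,1, 0.17,-0.0526,0,0,0,0,1, 0.191,-0.059,0,0,0,0,1, 0.191,-0.059,0,0,0,0,1]'
python3 - <<'E'
from h import *
im,d,c,R,t=snap('wrist');np.savez('w7.npz',im=im,d=d,R=R,t=t);save(im,'w7.png')
im,d,c,R,t=snap('side');np.savez('s7.npz',im=im,d=d,R=R,t=t);P,_=cloud(d,c,R,t)
a=cv2.imread('pics/w7.png')[:400,80:480];b=cv2.resize(im[140:260,190:310,::-1],(400,400));cv2.imwrite('pics/c7.png',np.hstack([a,b]))
E
```

```text
time_s: 16.4
tcp_pos: [0.5661, 0.0541, 0.0236]
tool_rot: [[0.001, -0.303, -0.953], [0.0, -0.953, 0.303], [-1.0, -0.001, -0.0]]
wrist_force: [-3.6, 0.9, 6.3]
gripper_width: 0.312
```

```bash
ls pics|wc -l
```

```text
15
```

View pics/c7.png

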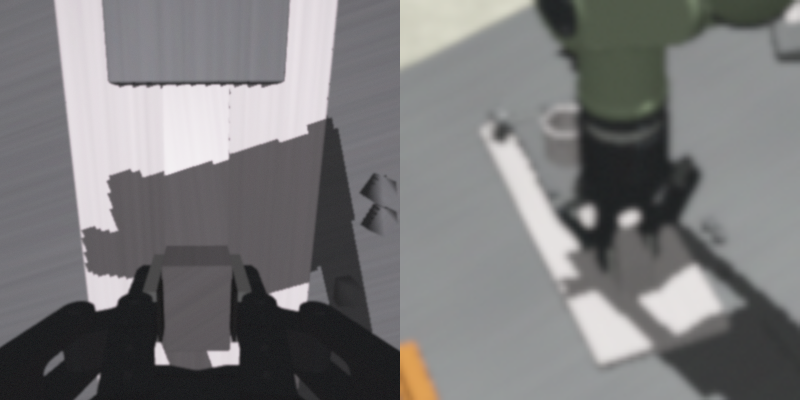

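The wedge's thin end is under the flap and well centred (ramp columns 163–229 against flap 107–285, edge at row 82), with no lift expected yet. I'll measure what's left from the depth.

```bash
cat > flap.py <<'E'
from m import *
import sys
def run(f,tc):
    im,d,R,t,P,ray=meas(f,'wrist')
    a=np.radians(-17.18);u=np.array([np.cos(a),np.sin(a)]);v=np.array([-u[1],u[0]]);tc=np.array(tc)
    q=P[0:330,150:420].reshape(-1,3);x=(q[:,:2]-tc)@u*1000;y=(q[:,:2]-tc)@v*1000;z=q[:,2]*1000
    s=(x>30)&(z>26)&(z<60)&(abs(y)<30)
    k=(x>30)&(abs(y)>20)&(abs(y)<30)&(z<60)
    for x0 in range(30,200,8):
        b=k&(x>=x0)&(x<x0+8);c=(abs(y)<10)&(x>=x0)&(x<x0+8)&(z<60)
        if b.sum()>15: print(x0,'side z',np.median(z[b]).round(2),'centre z',np.median(z[c]).round(2),'n',b.sum())
    e=s&(z>28);print('flap edge x (top) min',np.percentile(x[e],[0.5,2,5]).round(1))
    p=np.polyfit(x[e],z[e],1);print('flap top fit slope',p[0],'z at edge',np.polyval(p,np.percentile(x[e],1)))
    al=k&(z>5)&(z<16);print('plate z',np.median(z[al]))
E
python3 -c "
from flap import *
run('w7.npz',[.5661,.0541])"
```

```text
30 side z 11.43 centre z 27.73 n 637
38 side z 11.42 centre z 26.43 n 661
46 side z 11.42 centre z 25.06 n 697
54 side z 11.44 centre z 23.8 n 729
62 side z 11.46 centre z 22.46 n 749
70 side z 11.43 centre z 21.1 n 806
78 side z 11.45 centre z 19.76 n 820
86 side z 29.2 centre z 29.31 n 1311
94 side z 29.47 centre z 29.48 n 1178
102 side z 29.47 centre z 29.45 n 1242
110 side z 29.48 centre z 29.48 n 835
flap edge x (top) min [30.6 33.1 87. ]
flap top fit slope 0.010132093793693434 z at edge 28.754659298348017
plate z 11.437024142779904
```

```bash
python3 -m crank '[0.015,-0.0046,0,0,0,0,1, 0.03,-0.0093,0,0,0,0,1, 0.045,-0.014,0,0,0,0,1, 0.06,-0.0185,0,0,0,0,1, 0.075,-0.023,0,0,0,0,1, 0.09,-0.028,0,0,0,0,1, 0.105,-0.0325,0,0,0,0,1, 0.118,-0.0365,0,0,0,0,1, 0.118,-0.0365,0,0,0,0,1, 0.118,-0.0365,0,0,0,0,1]'
python3 - <<'E'
from flap import *
im,d,c,R,t=snap('wrist');np.savez('w8.npz',im=im,d=d,R=R,t=t);save(im,'w8.png')
tc=robot.observe()['tcp_pos'];print(tc);run('w8.npz',tc[:2])
E
```

```text
time_s: 17.5
tcp_pos: [0.5909, 0.0467, 0.0235]
tool_rot: [[-0.009, -0.302, -0.953], [0.003, -0.953, 0.302], [-1.0, 0.0, 0.01]]
wrist_force: [-16.7, 4.5, 17.8]
gripper_width: 0.314
[0.59086801 0.04666686 0.02354007]
30 side z 11.43 centre z 27.71 n 634
38 side z 11.42 centre z 26.41 n 676
46 side z 11.42 centre z 25.13 n 702
54 side z 11.75 centre z 24.11 n 562
62 side z 33.09 centre z 33.08 n 1043
70 side z 32.84 centre z 32.82 n 1068
78 side z 32.64 centre z 32.66 n 1136
86 side z 32.38 centre z 32.34 n 1203
94 side z 32.16 centre z 32.15 n 1245
102 side z 31.9 centre z 40.26 n 1327
110 side z 31.74 centre z nan n 705
flap edge x (top) min [31.2 61.  62.9]
flap top fit slope 0.0569457737907845 z at edge 30.158457748203297
plate z 11.43086833549095
  return _methods._mean(a, axis=axis, dtype=dtype,
  ret = ret.dtype.type(ret / rcount)
```

```bash
python3 -m crank '[0.01,-0.003,0,0,0,0,1, 0.02,-0.006,0,0,0,0,1, 0.028,-0.0085,0,0,0,0,1, 0.028,-0.0085,0,0,0,0,1, 0.028,-0.0085,0,0,0,0,1, 0.028,-0.0085,0,0,0,0,1]'
python3 - 2>/dev/null <<'E'
from flap import *
im,d,c,R,t=snap('wrist');np.savez('w9.npz',im=im,d=d,R=R,t=t);save(im,'w9.png')
tc=robot.observe()['tcp_pos'];print(tc);run('w9.npz',tc[:2])
im,d,c,R,t=snap('top');save(cv2.resize(im[90:260,130:410],None,fx=2,fy=2),'t9.png')
a=cv2.imread('pics/w9.png')[:340,80:480];b=cv2.imread('pics/t9.png')[:, :400];cv2.imwrite('pics/c9.png',np.hstack([a,b]))
E
```

```text
time_s: 18.15
tcp_pos: [0.5975, 0.0447, 0.0235]
tool_rot: [[-0.01, -0.302, -0.953], [0.003, -0.953, 0.302], [-1.0, 0.0, 0.01]]
wrist_force: [-17.9, 5.5, 18.4]
gripper_width: 0.316
[0.59755732 0.04469129 0.02354147]
30 side z 11.42 centre z 27.8 n 644
38 side z 11.44 centre z 26.43 n 664
46 side z 11.5 centre z 25.29 n 381
54 side z 34.19 centre z 34.15 n 986
62 side z 33.88 centre z 33.92 n 1050
70 side z 33.59 centre z 33.59 n 1073
78 side z 33.32 centre z 33.29 n 1135
86 side z 32.97 centre z 33.0 n 1212
94 side z 32.72 centre z 39.85 n 1262
102 side z 32.38 centre z 57.07 n 1321
110 side z 32.16 centre z nan n 680
flap edge x (top) min [31.3 53.9 56.1]
flap top fit slope 0.06194649964232043 z at edge 31.32354970861685
plate z 11.445003202822505
```

```bash
ls pics|wc -l
```

```text
19
```

View pics/c9.png

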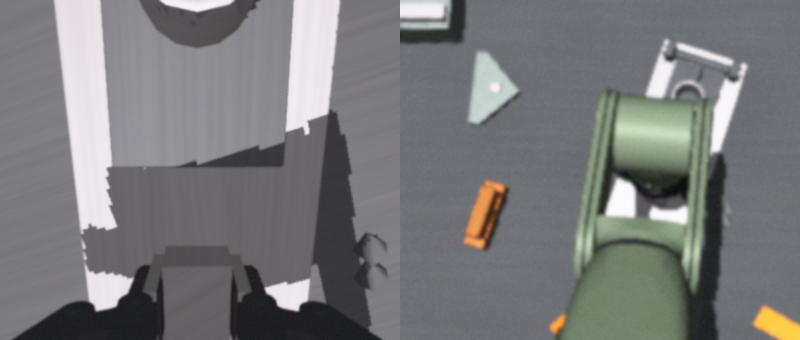

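The flap's edge is now about 4.7–4.8 mm up on the wedge alone, the scraper stands on the table at crop (487,215), and the chips are off the plate. A short hold test comes next, then I'll hand it in.

```bash
python3 -m crank '[0.003,-0.001,0,0,0,0,1,0.003,-0.001,0,0,0,0,1,0.003,-0.001,0,0,0,0,1,0.003,-0.001,0,0,0,0,1,0.003,-0.001,0,0,0,0,1,0.003,-0.001,0,0,0,0,1]'
python3 - 2>/dev/null <<'E'
from flap import *
im,d,c,R,t=snap('wrist');np.savez('w10.npz',im=im,d=d,R=R,t=t)
o=robot.observe();print(o['tcp_pos'],o['wrist_force'],o['gripper_width']);run('w10.npz',o['tcp_pos'][:2])
robot.finish_job()
E
```

```text
time_s: 18.85
tcp_pos: [0.5975, 0.0447, 0.0235]
tool_rot: [[-0.012, -0.302, -0.953], [0.003, -0.953, 0.302], [-1.0, 0.001, 0.012]]
wrist_force: [-19.3, 7.2, 18.8]
gripper_width: 0.315
[0.59749463 0.04468168 0.02351261] [-19.62837725   5.27618771  19.89678364] 0.31186430131939535
30 side z 11.46 centre z 27.76 n 633
38 side z 11.48 centre z 26.45 n 678
46 side z 11.44 centre z 25.35 n 375
54 side z 34.17 centre z 34.15 n 994
62 side z 33.89 centre z 33.91 n 1054
70 side z 33.67 centre z 33.59 n 1079
78 side z 33.32 centre z 33.3 n 1147
86 side z 33.03 centre z 32.99 n 1219
94 side z 32.66 centre z 39.56 n 1268
102 side z 32.38 centre z 57.39 n 1342
110 side z 32.2 centre z nan n 666
flap edge x (top) min [31.3 54.1 56.2]
flap top fit slope 0.06087455266497656 z at edge 31.399997703616403
plate z 11.458844149407954
the job is handed in; nothing more can be done
```

The job is done and handed in at about 19 s of the 67 s allowed.

- **Chips and scraper:** I wiped all three chips off the plate's −y side in one pass with the wooden scraper. The scraper is standing upright on the table where it started, clear of the plate. Images after the wipe show the front of the plate clear.
- **Wedge and flap:** I set the steel wedge flat on the plate and pushed it, centred, under the flap. The last depth check put the flap's edge about 4.7–4.8 mm up, and it did not change during a 0.6 s hold. The fingers still grip the wedge and are about 40 mm short of the flap's edge.
- **Forces:** About 28 N at the wrist at the end.

**Checks that were off or disagreed:**
- **Scraper wipe:** Near the end of the wipe the scraper rode about 3 mm high, probably on a chip at the plate's edge; it cleared when I pushed on.
- **Scraper landing:** I touched the scraper down with about 41 N at the wrist for a moment, well under the 120 N wrist limit.
- **Scraper release:** I let the scraper go with the tool about 4 mm higher than when I picked it up, so it may have dropped a few millimetres.
- **Final push:** A last nudge of under 1 mm moved nothing, because the arm's give took it up.
- **Flap-slope fit:** The scripted fit of the flap's slope was spoiled by the tube stub and ramp points, so the lift comes from the heights along the flap's sides.

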